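Reassemble the demonstration camp hob and hold its gas knob pressed

TASK

Put the shop's demonstration hob back together: lay the large flat flame spreader centred on the burner seat and let go of it, then lay the smaller cap centred on top of the spreader and let go. Then turn the knob to match the flat of the valve spindle, push it fully home on the spindle, press it down against the spring close to its stop and finish with the robot still holding it pressed, leaving the torch, mug and tin where they are.

Things in the scene. Friction and masses are not known exactly. Their poses are not given: they have to be found in the camera images.
- spreader_center (a point): Flame spreader: loose plain aluminium disc, diameter 64 mm, 14 mm thick, slotted rim, flat on both faces, about 0.15 kg; lies flat on the counter. This point is its centre, half-way up; z up.
- cap_center (a point): Burner cap: loose plain dark steel disc, diameter 52 mm, 12 mm thick, flat on both faces, about 0.12 kg; lies flat on the counter. This point is its centre, half-way up; z up.
- knob_center (a point): Loose black bar knob, 32 mm tall, 40 g, upright on the counter. From above: a bar 49 mm long, 30 mm wide, with two parallel upright sides (facing its +y and -y, good to grip), a round end (23 mm from this point, at +x) and a tapered nose (26 mm, at -x; a white line on top runs to it). This point is on the bore's axis, half-way up, 16 mm over its underside.
- burner_top (a point): Centre of the top of the burner seat, a flat aluminium round on the hob, diameter 80 mm, its top 15 mm above the hob's plate and 70 mm above the counter. Axes are the hob's.
- spindle_tip (a point): Tip centre of the upright steel D-shaft, diameter 12 mm, flat 3 mm from its axis on its -x side (hob's front; white line on the plate there), top 4 mm chamfered. Up, it is 26 mm over the plate, 81 mm over the counter. Axes are the hob's; the knob fits with axes the same within 0.15 rad (nose to the hob's front). Fully home, knob_center is 2 mm below this point, its underside 8 mm over the plate.
- knob_bore (a point): Mouth of the knob's bore, in the middle of its underside (axes as knob_center, 16 mm below it), facing down, unseen. The bore is D-shaped, 18 mm deep, 14 mm across, its flat 4 mm from the axis on the nose's side (-x): about 1 mm bigger all round than the spindle, with a small lead-in.
- hob: Low steel camp hob, fixed to the counter: 300 mm along its y, 200 mm along its x, top plate 55 mm above the counter. Origin: centre of its underside. Its front edge (-x) faces the robot, give or take 0.3 rad. The burner seat is 60 mm to +y of the centre, the valve spindle 90 mm to -y; nothing else stands on the plate.
- spindle (a joint): How far the spindle is pressed down, m: 0 = up, 0.006 = at its stop. It slides only, it does not turn. A spring pushes it up: 4 N at 0, 8.8 N at the stop. It springs up when let go.
- torch: Bystander: black torch standing on its tail, 165 mm tall, diameter 50 mm at the head; origin at the centre of its underside.
- mug: Bystander: steel camp mug, diameter 76 mm, 75 mm tall, handle at its +y; origin at the centre of its underside.
- tin: Bystander: small round aluminium tin, diameter 56 mm, 45 mm tall; origin at the centre of its underside.
Things that resemble listed ones, but are neither listed nor needed, are in the scene too. Leave any blue, pink or turquoise look-alike of the part that bears cap_center alone.

How it is judged:
On the way, in this order (a step that is already met when the one before it is completed fails the run):
1. the spreader lies flat and centred on the burner seat, let go (horizontal distance between spreader_center and burner_top below 0.008 m and z of spreader_center in the frame of burner_top between 0.004 and 0.01 m and angle between spreader_center's own z axis and vertical below 0.08 rad and contact force between each of the fingers, the arm and spreader below 0.05 N), for 0.2 s.
2. the cap lies flat and centred on the spreader, let go (horizontal distance between each of spreader_center, cap_center and burner_top below 0.008 m and z of spreader_center in the frame of burner_top between 0.004 and 0.01 m and angle between each of spreader_center, cap_center's own z axis and vertical below 0.08 rad and z of cap_center in the frame of burner_top between 0.017 and 0.023 m and contact force between each of the fingers, the arm and cap below 0.05 N), for 0.2 s.
3. the knob is home on the spindle, flat to flat, and held pressed down (z of knob_center in the frame of spindle_tip below 0 m and horizontal distance between knob_center and spindle_tip below 0.003 m and angle between the x axis of knob_center and the x axis of spindle_tip, either way round below 0.3 rad and angle between knob_center's own z axis and vertical below 0.12 rad and value of joint spindle above 0.004 m and contact force between any of the fingers, the arm and knob above 2.5 N), for 0.3 s.
At the end, for the whole second after the job is handed in: Spreader then cap lie flat on the seat, each within 8 mm of its centre, untouched; the knob is on the spindle, flat matched, within 2 mm of home, axis within 3 mm, upright; the robot, touching it with over 2.5 N, keeps the spindle pressed more than 4 mm of 6 mm (all of step 2 and all of step 3 and contact force between each of the fingers, the arm and spreader below 0.05 N); the arm keeps its last pose, push and grip.
It fails at once if the torch is pushed more than 30 mm or tipped over (distance of torch from where it was at the start of the episode above 0.03 m or angle between torch's own z axis and vertical above 0.5 rad).
It fails at once if the mug is pushed more than 30 mm or tipped over (distance of mug from where it was at the start of the episode above 0.03 m or angle between mug's own z axis and vertical above 0.5 rad).
It fails at once if the tin is pushed more than 30 mm or tipped over (distance of tin from where it was at the start of the episode above 0.03 m or angle between tin's own z axis and vertical above 0.5 rad).
It also fails if it takes over 72 s, if anything falls off the work surface, if the arm or the gripper's body presses on something with over 40 N, if the wrist force passes 120 N, or if a joint passes its speed limit or range.

ROBOT

A 6-joint arm with a two-finger parallel gripper is mounted at the origin on the work surface. World frame = base frame: x ahead of the robot, y to its left, z up, the work surface at z = 0. Lengths are in m, angles in rad, forces in N, time in s.
With the tool pointing down it reaches from about 0.3 to 0.875 m from the base axis. Payload 6.4 kg.
Tool frame: the origin (TCP) lies at the very end of the fingers, on their centre line; the grasp point (between the pads) lies 19 mm behind it; z points along the fingers, y is the line along which they close (so a half turn about z gives the same grasp; the last joint's range is limited). The gripper opens to 85 mm and grips with 20 to 120 N. Pads are 22 mm wide; open, the fingers measure 114 mm over their backs; the gripper's body (76 mm by 85 mm) begins 54 mm behind the grasp point. The pads swing forward as they close: fully open they stand 13 mm farther back than shut.
Start: joints at [0.911, 0.181, 1.607, -0, 1.354, -0.206], TCP at [0.252, 0.517, 0.231] pointing down, gripper open.
Joint ranges: [-2.99, 2.99], [-0.89, 2.07], [0.3, 2.58], [-1.14, 4.28], [0, 2.63], [-3.12, 3.12]. Speed limits (rad/s): [2.57, 2.57, 3.01, 3.14, 3.14, 3.14].

INTERFACE

Orientations are given as a unit quaternion [w, x, y, z].
In Python, from bench import telemetry, camera, ctrl, spotter gives the robot as it stands.
- The arm moves only by the tool send_rows, never from a script. Its argument "series" is a list of rows, each a list of 3 entries, a list of its own where there are three numbers: the turn, a rotation vector about the world's x, y, z in degrees, then the shift along the world's x, y, z in mm, then the closure, from -1 (fully open) to 1 (shut), so that 0 is half open. In form: [[[rx, ry, rz], [dx, dy, dz], gripper], ...]. A call has 1 to 10 rows; each row is the pose to reach, as a shift and turn from the pose commanded when the call began; what a row does not reach only later rows make up. A row lasts 1/8 s, in which the tool goes at most 62.5 mm and 10.7 degrees, less where a joint would pass 70% of its speed; a pose out of reach is approached as far as the arm can. A call with a gripper value outside its range is refused whole. The fingers move at their own pace and stop on an object; the grip force is fixed at half the most. Time passes only in rows, so rows that repeat a pose let the fingers close. It gives the time, the measured TCP pose, the force, the opening and the grip force at its end, in the units of the state.
- telemetry.get_obs(): the state, without advancing time (a new reading comes with each control period).
- camera(name): name is "scene" or "side" or "wrist"; returns a dict with "pixels" (420x560x3 uint8, red, green, blue), "camera_matrix" (3x3 intrinsics, pixels), "dist_coeffs" ([k1, k2, p1, p2, k3] as OpenCV has them; the pictures are not rectified), "xyz" and "orientation" of the camera in the world. Camera axes: x right, y up, looking along -z (the intrinsics and any distortion apply to the point x, -y, -z); pixel columns grow to the right and rows downward; lengths in m; the calibration is good to about 2 mm. A picture is of the moment at which its call begins. There is no depth.
- ctrl.hand_in(): hands the job in; it is judged then, once.
Trained networks look in the newest picture that a camera, given by its name, has taken for a name from the list of things; names that differ only in an ending like _2 or _b are one class to them, and where a whole thing is asked for, a point or a joint stands for the part that bears it (a point fixed in the world has none). Each returns a list of dicts, best first, with "conf" (0 to 1); they miss things now and then, are a little off and sometimes report something else, mostly with a low value. They report only what shows in the picture. A call takes as long as a camera call. They do not tell look-alikes from the thing itself.
- spotter.boxes_of(thing, camera): "xyz" ([x, y, z] in m, in world coordinates, good to about 4 mm: the middle of the surface that is visible of it).
- spotter.landmark_of(thing, camera): "xyz" ([x, y, z] in m, in world coordinates, good to about 4 mm: a listed point, or the origin of a listed thing).
The state is a dict: "time_s": time; "q": joint angles; "dq": joint speeds; "joint_efforts": joint torques, N m; "eef_pos": TCP position; "eef_rot": TCP orientation; "wrist_force": force on the tool from outside, world axes, zero at the start; "torque": the same for the moment, N m; "opening": opening from 0.0 (shut) to 1.0 (fully open); "grasp_force": force on a finger pad.
Only numpy, scipy, OpenCV 4.12 (cv2) and the standard library are available. Lean on these libraries where they do the work, as an engineer would, in place of code of your own. Each camera call takes 0.05 s, during which the arm holds its last target. There are 200 camera calls.

## Working session

There is one attempt and no reset: what is moved stays moved. The work goes in short steps, Python scripts to look and compute and a tool call to move; the robot and the scene stay as the last step left them, time stands still between calls to the robot, and variables do not carry over. Pictures are saved under pics/ and viewed, at most 10 in all, crops included, and the job is handed in when it is done.

Besides the shell and the picture viewer there is one more tool, called as name(argument=value, ...), one argument or row to a line, values as JSON. send_rows: Moves the arm, as the interface text tells. Its arguments: {"type":"object","properties":{"series":{"type":"array","items":{"type":"array"}}},"required":["series"]}

```bash
ls; mkdir -p pics; cat > h.py <<'E'
import numpy as np, cv2
from scipy.spatial.transform import Rotation as R
from bench import telemetry, camera, ctrl, spotter
def rot(c):
    w,x,y,z=c["orientation"]; return R.from_quat([x,y,z,w]).as_matrix()
def shot(n,f=None):
    c=camera(n)
    if f: cv2.imwrite(f"pics/{f}.png",c["pixels"][:,:,::-1])
    return c
def ray(c,px,z):
    u=cv2.undistortPoints(np.array([[px]],float),np.array(c["camera_matrix"]),np.array(c["dist_coeffs"]))[0,0]
    d=rot(c)@np.array([u[0],-u[1],-1]); o=np.array(c["xyz"]); return o+d*(z-o[2])/d[2]
def proj(c,p):
    q=(np.atleast_2d(p)-np.array(c["xyz"]))@rot(c); q=q*[1,-1,-1]
    return cv2.projectPoints(q,np.zeros(3),np.zeros(3),np.array(c["camera_matrix"]),np.array(c["dist_coeffs"]))[0][:,0]
E
python3 - <<'E'
from h import *
np.set_printoptions(precision=3,suppress=True)
for n in("scene","side"):
    c=shot(n,n+"0"); print(n,c["xyz"])
    for t in["spreader_center","cap_center","knob_center","burner_top","spindle_tip","hob","torch","mug","tin"]:
        for d in spotter.landmark_of(t,n)[:4]:
            print(t,np.array(d["xyz"]),round(d["conf"],2),proj(c,d["xyz"])[0].round())
cv2.imwrite("pics/both.png",np.hstack([cv2.imread("pics/scene0.png"),cv2.imread("pics/side0.png")])[:, :, :])
E
```

```text
pics
scene [ 1.135 -0.693  0.733]
spreader_center [ 0.515 -0.328  0.006] 0.84 [202. 258.]
cap_center [ 0.676 -0.209  0.004] 0.91 [285. 270.]
cap_center [ 0.786 -0.07   0.008] 0.83 [360. 264.]
cap_center [ 0.606 -0.145  0.006] 0.79 [283. 241.]
cap_center [ 0.694 -0.075  0.008] 0.61 [329. 245.]
knob_center [ 0.459 -0.182  0.012] 0.75 [234. 218.]
burner_top [0.524 0.203 0.075] 0.88 [348. 154.]
spindle_tip [0.561 0.06  0.081] 0.6 [326. 177.]
hob [ 0.538  0.145 -0.004] 0.64 [336. 186.]
torch [ 0.631 -0.499  0.001] 0.8 [168. 332.]
mug [ 0.362 -0.437  0.003] 0.81 [129. 249.]
mug [0.566 0.062 0.08 ] 0.44 [328. 177.]
tin [ 0.772 -0.163 -0.002] 0.77 [329. 285.]
side [ 0.455 -0.692  0.832]
spreader_center [ 0.517 -0.329  0.009] 0.91 [267. 307.]
cap_center [ 0.671 -0.215  0.005] 0.93 [321. 249.]
cap_center [ 0.606 -0.148  0.006] 0.84 [287. 231.]
cap_center [ 0.788 -0.064  0.005] 0.7 [347. 191.]
cap_center [ 0.523 -0.082  0.005] 0.69 [248. 216.]
knob_center [ 0.458 -0.182  0.019] 0.9 [228. 252.]
knob_center [ 0.517 -0.329  0.004] 0.69 [268. 307.]
burner_top [0.523 0.207 0.069] 0.85 [227. 122.]
spindle_tip [0.56  0.054 0.079] 0.35 [250. 155.]
hob [ 0.54   0.146 -0.003] 0.93 [239. 154.]
torch [ 0.634 -0.499  0.002] 0.55 [345. 375.]
mug [ 0.365 -0.442  0.001] 0.91 [204. 378.]
tin [ 0.77  -0.162 -0.001] 0.76 [352. 224.]
```

View pics/scene0.png

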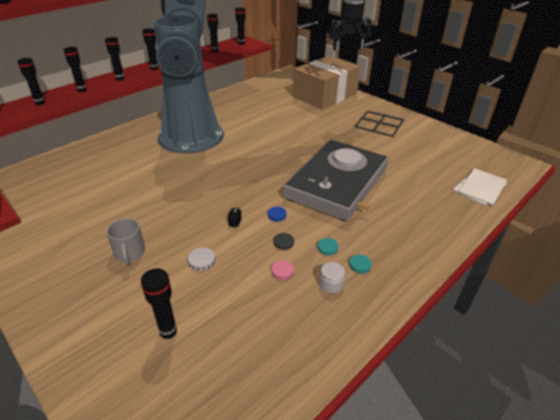

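View pics/side0.png

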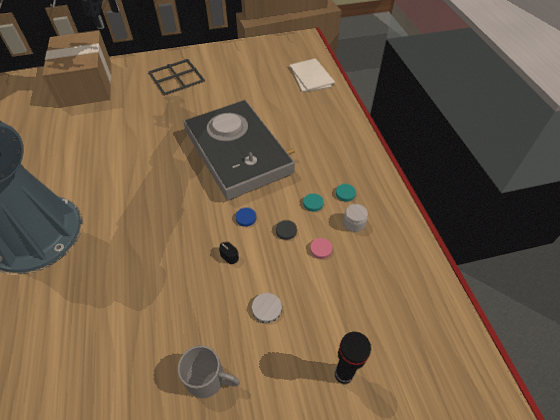

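```bash
python3 - <<'E'
from h import *
im=cv2.imread("pics/scene0.png")
a=cv2.resize(im[195:290,190:390],None,fx=4,fy=4,interpolation=cv2.INTER_CUBIC)
cv2.imwrite("pics/crop.png",a)
o=telemetry.get_obs(); print(o["eef_pos"],o["eef_rot"],o["opening"])
w,x,y,z=o["eef_rot"];print(R.from_quat([x,y,z,w]).as_matrix().round(3))
c=camera("wrist");print(c["xyz"],rot(c).round(3),c["camera_matrix"])
E
```

```text
[0.25206143 0.51682914 0.23130678] [-4.38768770e-07  2.24946896e-01  9.74371025e-01  1.00859028e-05] 1.0044295415803315
[[-0.899  0.438  0.   ]
 [ 0.438  0.899  0.   ]
 [ 0.     0.    -1.   ]]
[0.18974923 0.54733449 0.3741459 ] [[ 0.439 -0.865 -0.245]
 [ 0.899  0.422  0.12 ]
 [-0.    -0.273  0.962]] [[346.59924029   0.         282.37186236]
 [  0.         346.59924029 209.59839322]
 [  0.           0.           1.        ]]
```

View pics/crop.png

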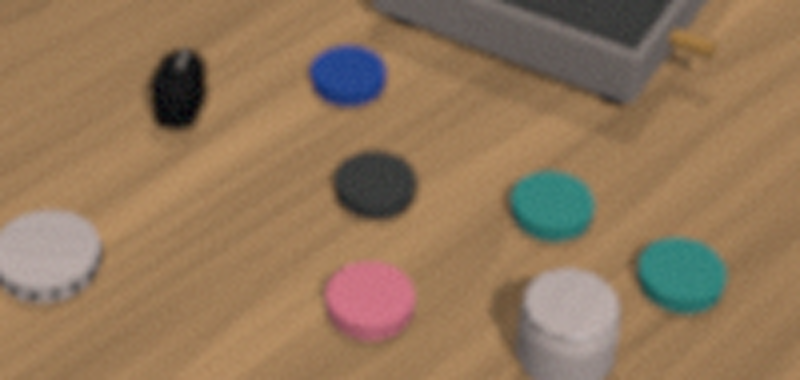

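send_rows(
  series=[
    [[0,0,0],[0,0,40],-1],
    [[0,0,0],[62,-200,40],-1],
    [[0,0,0],[125,-400,20],-1],
    [[0,0,0],[190,-600,0],-1],
    [[0,0,0],[225,-780,0],-1],
    [[0,0,0],[225,-820,0],-1],
    [[0,0,0],[225,-820,0],-1],
    [[0,0,0],[225,-820,0],-1],
    [[0,0,0],[225,-820,0],-1],
    [[0,0,0],[225,-820,0],-1],
  ],
)

```text
time_s: 2.3
eef_pos: [0.4043, -0.026, 0.2456]
eef_rot: [0.001, 0.225, 0.974, 0.0]
wrist_force: [0.7, -0.1, 0.1]
opening: 1.002
grasp_force: 0.0
```

The crop shows the only dark grey disc at scene (283,241), at (0.606,-0.147). The others are blue (277,214), pink (282,270) and teal (328,246) and (360,264), so the dark one is the cap. The knob is at (234,217), with its white line towards the top of the image.

send_rows(
  series=[
    [[0,0,0],[20,-60,0],-1],
    [[0,0,0],[42,-115,-10],-1],
    [[0,0,0],[63,-173,-30],-1],
    [[0,0,0],[84,-230,-45],-1],
    [[0,0,0],[110,-303,-45],-1],
    [[0,0,0],[110,-303,-45],-1],
    [[0,0,0],[110,-303,-45],-1],
    [[0,0,0],[110,-303,-45],-1],
  ],
)

```text
time_s: 3.3
eef_pos: [0.5137, -0.3253, 0.2002]
eef_rot: [-0.0, 0.224, 0.974, 0.0]
wrist_force: [-0.1, 0.4, 0.3]
opening: 0.996
grasp_force: 0.0
```

```bash
cat >> h.py <<'E'
def disc(c,z,lo=None,near=None,r=None,test=None):
    """ellipse-ish centre of masked blob -> world at height z"""
    n,l,s,ce=cv2.connectedComponentsWithStats(test(c["pixels"].astype(int)).astype(np.uint8))
    out=[]
    for i in range(1,n):
        if s[i,4]<300: continue
        k,_=cv2.findContours((l==i).astype(np.uint8),0,2); h=cv2.convexHull(k[0])
        w=np.array([ray(c,p,z)[:2] for p in h[:,0].astype(float)],np.float32)
        (x,y),rad=cv2.minEnclosingCircle(w); out.append((round(x,4),round(y,4),round(rad,4),s[i,4],ce[i].round()))
    return out
E
python3 - <<'E'
from h import *
c=shot("wrist","w1"); o=telemetry.get_obs(); print(o["eef_pos"])
for d in spotter.landmark_of("spreader_center","wrist")[:2]: print(d, proj(c,d["xyz"]))
print(disc(c,.014,test=lambda p:(p.min(2)>130)&(p.max(2)-p.min(2)<35)))
E
```

```text
[ 0.5138536  -0.32513836  0.2003811 ]
[(0.5233, -0.3214, 0.0231, np.int32(401), array([294., 201.]))]
```

View pics/w1.png

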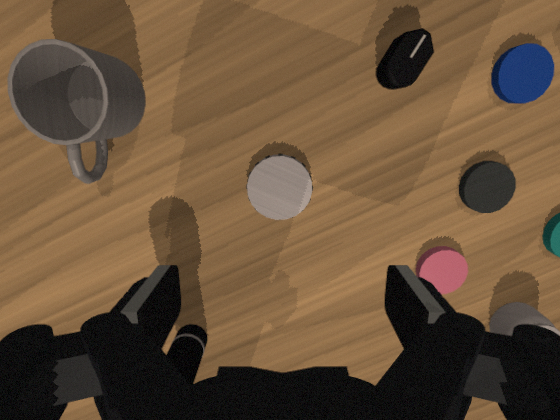

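The wrist view shows the spreader at (280,187) midway between the fingers, the mug upper left at (75,90), the knob at (406,58) and the cap at (487,187).

```bash
python3 - <<'E'
from h import *
c=camera("wrist")
print(c["pixels"][187,280])
print(disc(c,.014,test=lambda p:(p.min(2)>85)&(p.max(2)-p.min(2)<35)))
print(ray(c,[280,187],.014))
print("dark",[d for d in disc(c,.012,test=lambda p:(p.max(2)<75)&(p.max(2)-p.min(2)<18))])
k=ray(c,[411,57],.032); a=ray(c,[412,56],.032);b=ray(c,[425,36],.032);print(k,a,b,np.arctan2(*(b-a)[1::-1]))
E
```

```text
[144 132 125]
[(0.365, -0.4761, 0.0653, np.int32(1733), array([ 62., 103.])), (0.5144, -0.3287, 0.0318, np.int32(3240), array([279., 187.]))]
[ 0.51414352 -0.32778679  0.014     ]
dark [(0.4576, -0.177, 0.0289, np.int32(2192), array([404.,  59.])), (0.3591, -0.4263, 0.0404, np.int32(2169), array([120.,  85.])), (0.3458, -0.4731, 0.0417, np.int32(4442), array([54., 99.])), (0.414, -0.4722, 0.0213, np.int32(324), array([ 97., 163.])), (0.6022, -0.1447, 0.0283, np.int32(2261), array([487., 186.])), (0.7769, -0.4571, 0.3462, np.int32(47621), array([276., 367.]))]
[ 0.45878798 -0.17871562  0.032     ] [ 0.45841749 -0.17768133  0.032     ] [ 0.44859566 -0.16249694  0.032     ] 2.1449455983789925
```

send_rows(
  series=[
    [[0,0,0],[1,-3.5,-60],-1],
    [[0,0,0],[1,-3.5,-120],-1],
    [[0,0,0],[1,-3.5,-165],-1],
    [[0,0,0],[1,-3.5,-185],-1],
    [[0,0,0],[1,-3.5,-194],-1],
    [[0,0,0],[1,-3.5,-199],-1],
    [[0,0,0],[1,-3.5,-199],-1],
    [[0,0,0],[1,-3.5,-199],-0.2],
    [[0,0,0],[1,-3.5,-199],-0.2],
    [[0,0,0],[1,-3.5,-199],-0.2],
  ],
)

```text
time_s: 4.7
eef_pos: [0.5159, -0.3313, 0.003]
eef_rot: [0.001, 0.225, 0.974, -0.001]
wrist_force: [-1.1, 0.2, 6.3]
opening: 0.715
grasp_force: 63.2
```

send_rows(
  series=[
    [[0,0,0],[0,0,0],0],
    [[0,0,0],[0,0,0],0],
    [[0,0,0],[0,0,0],0],
    [[0,0,0],[0,0,0],0],
  ],
)

```text
time_s: 5.2
eef_pos: [0.5159, -0.3312, 0.003]
eef_rot: [0.001, 0.225, 0.974, -0.001]
wrist_force: [-1.0, 1.9, 7.3]
opening: 0.712
grasp_force: 63.2
```

send_rows(
  series=[
    [[0,0,0],[0,0,40],0],
    [[0,0,0],[0,0,100],0],
    [[0,0,0],[0,0,160],0],
    [[0,0,0],[10,50,197],0],
    [[0,0,0],[20,110,197],0],
    [[0,0,0],[30,170,197],0],
    [[0,0,0],[40,230,197],0],
    [[0,0,0],[50,290,197],0],
    [[0,0,0],[60,350,197],0],
    [[0,0,0],[70,400,197],0],
  ],
)

```text
time_s: 6.45
eef_pos: [0.5849, 0.072, 0.1987]
eef_rot: [0.0, 0.225, 0.974, 0.0]
wrist_force: [0.0, -0.5, -2.0]
opening: 0.713
grasp_force: 65.6
```

send_rows(
  series=[
    [[0,0,0],[5,50,0],0],
    [[0,0,0],[15,85,0],0],
    [[0,0,0],[18,96,0],0],
    [[0,0,0],[18,96,0],0],
    [[0,0,0],[18,96,0],0],
    [[0,0,0],[18,96,0],0],
  ],
)

```text
time_s: 7.2
eef_pos: [0.603, 0.1643, 0.1982]
eef_rot: [-0.0, 0.226, 0.974, -0.0]
wrist_force: [-0.4, -1.5, -1.1]
opening: 0.709
grasp_force: 65.6
```

```bash
python3 - <<'E'
from h import *
c=shot("wrist","w2"); o=telemetry.get_obs(); print(o["eef_pos"],o["opening"],o["grasp_force"])
for t in["burner_top","spindle_tip","spreader_center","hob"]:
  for d in spotter.landmark_of(t,"wrist")[:2]: print(t,d, proj(c,d["xyz"]))
E
```

```text
[0.60301613 0.16442253 0.19820521] 0.7135708878035876 65.61010479927063
burner_top {'xyz': [0.5222, 0.2017, 0.0671], 'conf': 0.68} [[279.71752653  84.26992677]]
spindle_tip {'xyz': [0.5582, 0.0608, 0.0801], 'conf': 0.6} [[139.13145338 210.4246697 ]]
spreader_center {'xyz': [0.6033, 0.1646, 0.2006], 'conf': 0.77} [[283.17342393 273.76581003]]
spreader_center {'xyz': [0.5572, 0.0604, 0.0797], 'conf': 0.5} [[138.22284904 209.40295958]]
hob {'xyz': [0.5394, 0.1445, -0.0011], 'conf': 0.87} [[235.10052464 133.97069307]]
```

View pics/w2.png

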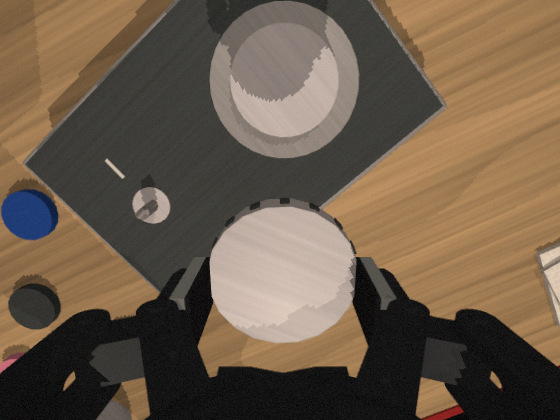

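```bash
python3 - <<'E'
from h import *
c=camera("wrist")
for x0,x1,y0,y1,z in[(230,338,23,137,.07),(210,359,2,158,.058),(210,356,200,342,.209)]:
    P=[[x0,(y0+y1)/2],[x1,(y0+y1)/2],[(x0+x1)/2,y0],[(x0+x1)/2,y1]]
    w=np.array([ray(c,p,z) for p in P]); print(w[:2].mean(0),w[2:].mean(0),np.linalg.norm(w[0]-w[1]),np.linalg.norm(w[2]-w[3]))
print(ray(c,[146,210],.081),ray(c,[151,205],.055), ray(c,[106,160],.055),ray(c,[123,178],.055))
p=c["pixels"]; print(p[0:160:6,284].tolist())
s=shot("scene"); s2=s["pixels"]
E
```

```text
[0.52107601 0.20661353 0.07      ] [0.52248667 0.20592519 0.07      ] 0.07965574354763069 0.07966136453799186
[0.52033022 0.20746721 0.058     ] [0.52309665 0.20611768 0.058     ] 0.1148171825499486 0.11405071047955846
[0.59845132 0.16774888 0.209     ] [0.60030321 0.16684464 0.209     ] 0.06099173538660033 0.06528832056202033
[0.56038807 0.06717662 0.081     ] [0.56045612 0.06059813 0.055     ] [0.5109025  0.04732181 0.055     ] [0.52997581 0.05178726 0.055     ]
[[49, 46, 42], [113, 102, 96], [118, 111, 101], [115, 107, 98], [142, 128, 122], [138, 127, 118], [137, 125, 119], [141, 127, 121], [144, 131, 125], [142, 130, 122], [141, 128, 122], [138, 126, 119], [137, 126, 119], [140, 128, 122], [139, 128, 120], [136, 124, 118], [135, 122, 116], [191, 174, 163], [190, 173, 164], [191, 175, 165], [196, 177, 167], [195, 176, 165], [191, 175, 164], [133, 121, 113], [148, 136, 126], [148, 137, 126], [146, 133, 124]]
```

send_rows(
  series=[
    [[0,0,0],[-40,20,0],0],
    [[0,0,0],[-78.5,39,-20],0],
    [[0,0,0],[-78.5,39,-70],0],
    [[0,0,0],[-78.5,39,-105],0],
    [[0,0,0],[-78.5,39,-118],0],
    [[0,0,0],[-78.5,39,-122],0],
    [[0,0,0],[-78.5,39,-123.5],0],
    [[0,0,0],[-78.5,39,-123.5],0],
    [[0,0,0],[-78.5,39,-123.5],0],
  ],
)

```text
time_s: 8.68
eef_pos: [0.5252, 0.2047, 0.0756]
eef_rot: [0.001, 0.225, 0.974, 0.0]
wrist_force: [-0.7, 0.7, -0.9]
opening: 0.71
grasp_force: 65.7
```

send_rows(
  series=[
    [[0,0,0],[-0.7,-0.7,-1.5],0],
    [[0,0,0],[-0.7,-0.7,-2.5],0],
    [[0,0,0],[-0.7,-0.7,-2.5],0],
  ],
)

```text
time_s: 9.05
eef_pos: [0.524, 0.2039, 0.0731]
eef_rot: [0.0, 0.225, 0.974, 0.0]
wrist_force: [-2.2, -0.7, 6.7]
opening: 0.707
grasp_force: 66.6
```

send_rows(
  series=[
    [[0,0,0],[0,0,0.5],-1],
    [[0,0,0],[0,0,0.5],-1],
    [[0,0,0],[0,0,0.5],-1],
    [[0,0,0],[0,0,20],-1],
    [[0,0,0],[0,0,70],-1],
    [[0,0,0],[0,0,125],-1],
    [[0,0,0],[50,-25,125],-1],
    [[0,0,0],[79,-40,125],-1],
    [[0,0,0],[79,-40,125],-1],
    [[0,0,0],[79,-40,125],-1],
  ],
)

```text
time_s: 10.3
eef_pos: [0.602, 0.1641, 0.1964]
eef_rot: [-0.001, 0.225, 0.974, -0.0]
wrist_force: [0.0, 0.8, 0.3]
opening: 1.0
grasp_force: 0.0
```

```bash
python3 - <<'E'
from h import *
c=shot("wrist","w3"); o=telemetry.get_obs(); print(o["eef_pos"],o["opening"])
d=spotter.landmark_of("spreader_center","wrist")[:2]; print(d)
im=c["pixels"][:,:,::-1]; cv2.imwrite("pics/w3c.png",cv2.resize(im[0:260,100:460],None,fx=2,fy=2))
E
```

```text
[0.60178426 0.16435754 0.19657537] 0.9978538700625089
[{'xyz': [0.5258, 0.2023, 0.0769], 'conf': 0.65}]
```

View pics/w3c.png

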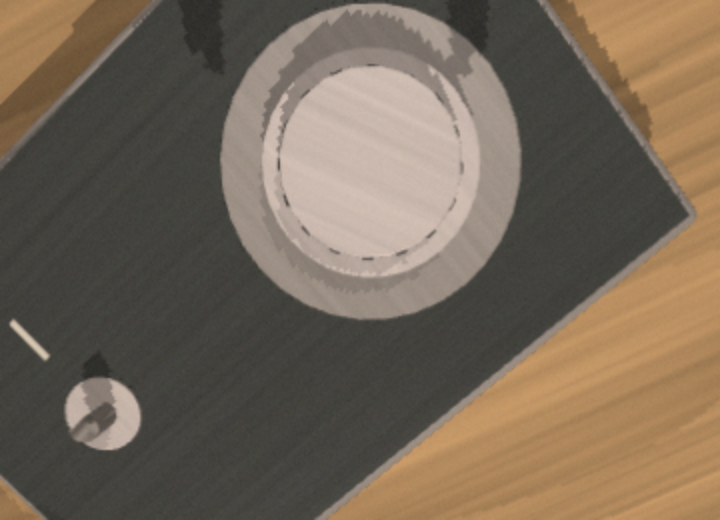

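The spreader lies flat on the seat and looks concentric with it (spreader about (286,81), seat about (285,81) in the full picture). I'll check this numerically and measure the spindle and hob edges for later.

```bash
python3 - <<'E'
from h import *
c=camera("wrist")
for x0,x1,y0,y1,z in[(231,339.5,24,138.5,.07),(240.5,331.5,33,129,.084)]:
    P=[[x0,(y0+y1)/2],[x1,(y0+y1)/2],[(x0+x1)/2,y0],[(x0+x1)/2,y1]]
    w=np.array([ray(c,p,z) for p in P]); print(w[:2].mean(0),w[2:].mean(0),np.linalg.norm(w[0]-w[1]),np.linalg.norm(w[2]-w[3]))
# white line ends, right plate edge corners
for p in [(105.5,161),(123.5,179),(151,207)]: print(ray(c,p,.055))
a,b=ray(c,(445,105),.055),ray(c,(262,258),.055); print("front/back edge",a,b,np.arctan2(*(b-a)[1::-1]))
E
```

```text
[0.52091096 0.20627131 0.07      ] [0.52232831 0.20558537 0.07      ] 0.07969866160235177 0.07975650323122331
[0.52197599 0.20621892 0.084     ] [0.52291937 0.20576259 0.084     ] 0.06335268041398885 0.06333683936298773
[0.51031612 0.04643551 0.055     ]
[0.52968796 0.05167005 0.055     ]
[0.56061611 0.05964457 0.055     ]
front/back edge [0.59087921 0.31306557 0.055     ] [0.64413497 0.12372673 0.055     ] -1.2966082630214921
```

send_rows(
  series=[
    [[0,0,0],[5,-60,0],-1],
    [[0,0,0],[10,-120,0],-1],
    [[0,0,0],[15,-180,0],-1],
    [[0,0,0],[20,-240,0],-1],
    [[0,0,0],[25,-300,0],-1],
    [[0,0,0],[25,-320,-20],-1],
    [[0,0,0],[25,-320,-40],-1],
    [[0,0,0],[25,-320,-40],-1],
    [[0,0,0],[25,-320,-40],-1],
  ],
)

```text
time_s: 11.58
eef_pos: [0.6279, -0.154, 0.157]
eef_rot: [-0.0, 0.224, 0.975, 0.0]
wrist_force: [0.6, 0.5, -0.3]
opening: 0.998
grasp_force: 0.0
```

```bash
python3 - <<'E'
from h import *
c=shot("wrist","w4"); o=telemetry.get_obs(); print(o["eef_pos"])
print(spotter.landmark_of("cap_center","wrist")[:3])
print([d for d in disc(c,.012,test=lambda p:(p.max(2)<75)&(p.max(2)-p.min(2)<18))])
E
```

```text
[ 0.62832568 -0.15440188  0.15770338]
[{'xyz': [0.5171, -0.0785, 0.0098], 'conf': 0.92}, {'xyz': [0.6953, -0.0769, 0.0047], 'conf': 0.75}, {'xyz': [0.6758, -0.2136, 0.0081], 'conf': 0.69}]
[(0.4583, -0.1824, 0.0255, np.int32(2473), array([150.,  21.])), (0.6081, 0.0205, 0.08, np.int32(2841), array([465.,  73.])), (0.6125, 0.048, 0.0723, np.int32(9732), array([520.,  55.])), (0.6046, -0.1425, 0.0258, np.int32(2920), array([283., 165.])), (0.848, -0.2642, 0.3005, np.int32(46176), array([279., 368.]))]
```

send_rows(
  series=[
    [[0,0,0],[-23.5,11.5,-40],-1],
    [[0,0,0],[-23.5,11.5,-95],-1],
    [[0,0,0],[-23.5,11.5,-135],-1],
    [[0,0,0],[-23.5,11.5,-147],-1],
    [[0,0,0],[-23.5,11.5,-153],-1],
    [[0,0,0],[-23.5,11.5,-153],-1],
    [[0,0,0],[-23.5,11.5,-153],0.2],
    [[0,0,0],[-23.5,11.5,-153],0.2],
    [[0,0,0],[-23.5,11.5,-153],0.2],
    [[0,0,0],[-23.5,11.5,-153],0.2],
  ],
)

```text
time_s: 12.92
eef_pos: [0.6054, -0.145, 0.0062]
eef_rot: [0.001, 0.225, 0.974, -0.0]
wrist_force: [-2.9, 1.6, 8.9]
opening: 0.565
grasp_force: 60.2
```

send_rows(
  series=[
    [[0,0,0],[0,0,40],0.2],
    [[0,0,0],[0,0,100],0.2],
    [[0,0,0],[0,0,160],0.2],
    [[0,0,0],[0,40,194],0.2],
    [[0,0,0],[0,100,194],0.2],
    [[0,0,0],[0,160,194],0.2],
    [[0,0,0],[0,220,194],0.2],
    [[0,0,0],[0,280,194],0.2],
    [[0,0,0],[0,308,194],0.2],
    [[0,0,0],[0,308,194],0.2],
  ],
)

```text
time_s: 14.18
eef_pos: [0.6036, 0.1657, 0.1981]
eef_rot: [-0.0, 0.223, 0.975, 0.0]
wrist_force: [0.4, -1.4, -1.3]
opening: 0.561
grasp_force: 62.2
```

send_rows(
  series=[
    [[0,0,0],[0,0,0],0.2],
    [[0,0,0],[0,0,0],0.2],
  ],
)

```text
time_s: 14.42
eef_pos: [0.6044, 0.1621, 0.1981]
eef_rot: [-0.0, 0.226, 0.974, -0.0]
wrist_force: [0.2, -0.8, -2.4]
opening: 0.559
grasp_force: 62.2
```

```bash
python3 - <<'E'
from h import *
c=shot("wrist","w5"); o=telemetry.get_obs(); print(o["eef_pos"],o["opening"],o["grasp_force"])
im=c["pixels"][:,:,::-1]; cv2.imwrite("pics/w5c.png",cv2.resize(im[140:400,100:460],None,fx=2,fy=2))
print(spotter.landmark_of("cap_center","wrist")[:2],spotter.landmark_of("spreader_center","wrist")[:1])
E
```

```text
[0.60447285 0.1620669  0.19812391] 0.5628890964684737 62.21437096595764
[{'xyz': [0.6737, -0.214, 0.0049], 'conf': 0.78}, {'xyz': [0.6006, 0.1667, 0.1979], 'conf': 0.74}] [{'xyz': [0.5229, 0.2062, 0.0756], 'conf': 0.73}]
```

View pics/w5c.png

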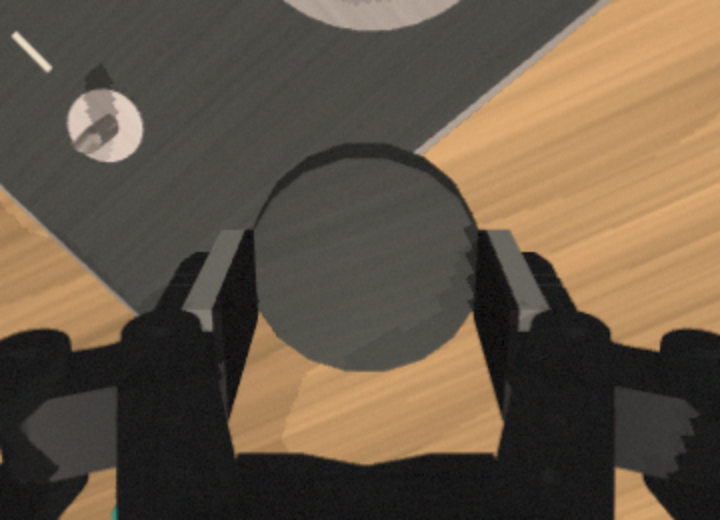

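The cap hangs level between the pads, with its top centred at about (283,272), the same in-hand offset as the spreader.

send_rows(
  series=[
    [[0,0,0],[-40,20,0],0.2],
    [[0,0,0],[-80.5,41.5,-20],0.2],
    [[0,0,0],[-80.5,41.5,-60],0.2],
    [[0,0,0],[-80.5,41.5,-90],0.2],
    [[0,0,0],[-80.5,41.5,-101],0.2],
    [[0,0,0],[-80.5,41.5,-105],0.2],
    [[0,0,0],[-80.5,41.5,-105],0.2],
    [[0,0,0],[-80.5,41.5,-105],0.2],
  ],
)

```text
time_s: 15.58
eef_pos: [0.5248, 0.2049, 0.0944]
eef_rot: [0.001, 0.225, 0.974, 0.0]
wrist_force: [0.8, -0.2, -1.9]
opening: 0.564
grasp_force: 62.3
```

send_rows(
  series=[
    [[0,0,0],[-0.7,-0.8,-2],0.2],
    [[0,0,0],[-0.7,-0.8,-3.5],0.2],
    [[0,0,0],[-0.7,-0.8,-3.5],0.2],
  ],
)

```text
time_s: 15.95
eef_pos: [0.5233, 0.2041, 0.0902]
eef_rot: [0.0, 0.225, 0.974, 0.0]
wrist_force: [-1.0, -1.1, 3.6]
opening: 0.56
grasp_force: 63.1
```

send_rows(
  series=[
    [[0,0,0],[0,0,0.5],-1],
    [[0,0,0],[0,0,0.5],-1],
    [[0,0,0],[0,0,0.5],-1],
    [[0,0,0],[0,0,20],-1],
    [[0,0,0],[0,0,70],-1],
    [[0,0,0],[0,0,107],-1],
    [[0,0,0],[50,-25,107],-1],
    [[0,0,0],[79,-40,107],-1],
    [[0,0,0],[79,-40,107],-1],
    [[0,0,0],[79,-40,107],-1],
  ],
)

```text
time_s: 17.2
eef_pos: [0.6013, 0.1643, 0.196]
eef_rot: [-0.001, 0.225, 0.974, -0.0]
wrist_force: [-0.3, -0.2, -0.2]
opening: 1.0
grasp_force: 0.0
```

```bash
python3 - <<'E'
from h import *
c=shot("wrist","w6"); o=telemetry.get_obs(); print(o["eef_pos"],o["q"])
print(spotter.landmark_of("cap_center","wrist")[:2],spotter.landmark_of("spreader_center","wrist")[:1])
im=c["pixels"][:,:,::-1]; cv2.imwrite("pics/w6c.png",cv2.resize(im[0:260,100:460],None,fx=2,fy=2))
E
```

```text
[0.60112692 0.16456543 0.1961492 ] [ 7.69315022e-02  3.18076333e-01  1.51203864e+00  2.55200505e-04
  1.31279320e+00 -1.04058054e+00]
[{'xyz': [0.518, -0.0814, 0.0082], 'conf': 0.81}, {'xyz': [0.5203, 0.2076, 0.0883], 'conf': 0.6}] []
```

View pics/w6c.png

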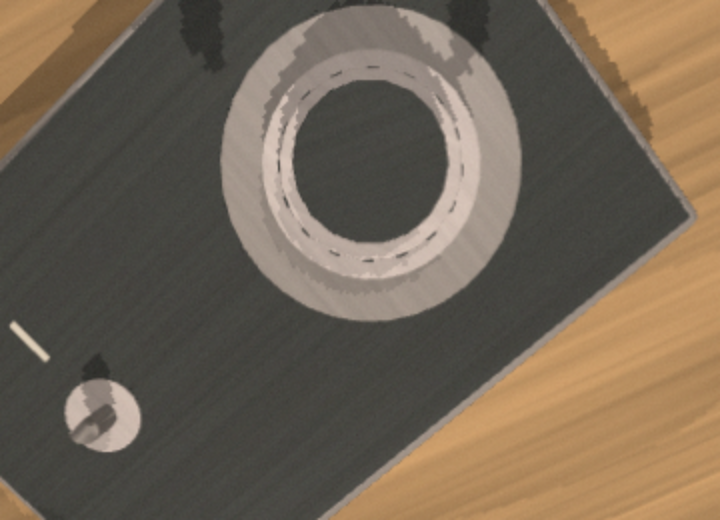

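send_rows(
  series=[
    [[0,0,0],[-10,-60,0],-1],
    [[0,0,0],[-20,-120,0],-1],
    [[0,0,-8],[-35,-180,0],-1],
    [[0,0,-16],[-50,-240,0],-1],
    [[0,0,-24],[-70,-300,0],-1],
    [[0,0,-31],[-90,-350,0],-1],
    [[0,0,-31],[-115,-394,-20],-1],
    [[0,0,-31],[-115,-394,-40],-1],
    [[0,0,-31],[-115,-394,-40],-1],
    [[0,0,-31],[-115,-394,-40],-1],
  ],
)

```text
time_s: 18.6
eef_pos: [0.4876, -0.2293, 0.1574]
eef_rot: [0.0, 0.477, 0.879, -0.0]
wrist_force: [-0.1, -0.1, 0.5]
opening: 1.001
grasp_force: 0.0
```

```bash
python3 - <<'E'
from h import *
c=shot("wrist","w7"); o=telemetry.get_obs(); print(o["eef_pos"],o["eef_rot"],o["q"])
print(spotter.landmark_of("knob_center","wrist")[:2])
im=c["pixels"][:,:,::-1]; cv2.imwrite("pics/w7c.png",cv2.resize(im[60:260,180:380],None,fx=3,fy=3,interpolation=cv2.INTER_CUBIC))
E
```

```text
[ 0.48790979 -0.22943959  0.15772179] [ 8.13641773e-04  4.76507758e-01  8.79169882e-01 -1.11523200e-04] [-6.59855353e-01  1.79303715e-01  1.76637606e+00  4.76100374e-05
  1.19427098e+00 -1.23731235e+00]
[{'xyz': [0.4591, -0.1785, 0.0148], 'conf': 0.64}]
```

View pics/w7c.png

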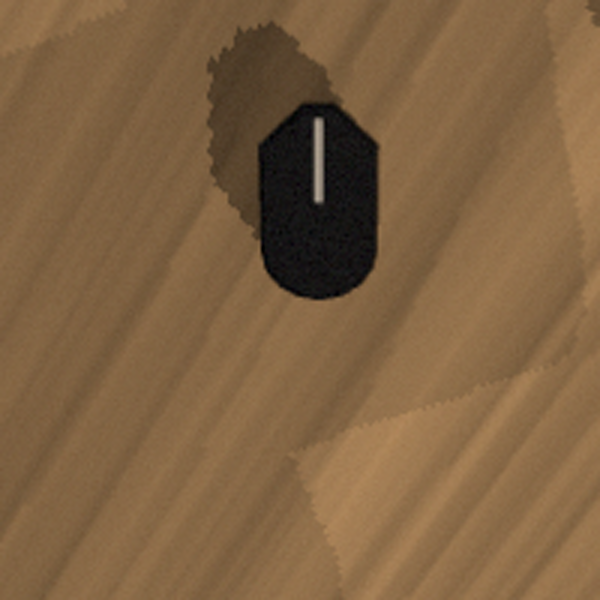

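Cap and spreader are concentric on the seat. The knob is aligned with the tool: its white line is vertical at column 286, nose up at row 94 and round end at row 160.

```bash
python3 - <<'E'
from h import *
np.set_printoptions(precision=4,suppress=True)
c=camera("wrist"); t=telemetry.get_obs(); p=np.array(t["eef_pos"]); w,x,y,z=t["eef_rot"]; M=R.from_quat([x,y,z,w]).as_matrix()
print("cam",c["xyz"])
f=lambda px,h:print(px,h,ray(c,px,h),((ray(c,px,h)-p)@M)[:2])
for h in(.032,0):
  for px in[(286,94.3),(286,98.5),(286.3,160),(266.5,125),(306,125)]: f(px,h)
f((286,99.5),.032);f((286.3,127.5),.032)
E
```

```text
cam [ 0.4499 -0.1711  0.3005]
(286, 94.3) 0.032 [ 0.4458 -0.1598  0.032 ] [0.0816 0.0027]
(286, 98.5) 0.032 [ 0.4475 -0.1623  0.032 ] [0.0787 0.0027]
(286.3, 160) 0.032 [ 0.4726 -0.2002  0.032 ] [0.0331 0.0031]
(266.5, 125) 0.032 [ 0.4456 -0.1863  0.032 ] [ 0.0596 -0.0119]
(306, 125) 0.032 [ 0.4706 -0.17    0.032 ] [0.0596 0.0178]
(286, 94.3) 0 [ 0.4454 -0.1584  0.    ] [0.0831 0.003 ]
(286, 98.5) 0 [ 0.4472 -0.1612  0.    ] [0.0798 0.003 ]
(286.3, 160) 0 [ 0.4753 -0.2037  0.    ] [0.0288 0.0034]
(266.5, 125) 0 [ 0.4451 -0.1881  0.    ] [ 0.0584 -0.0134]
(306, 125) 0 [ 0.473  -0.1699  0.    ] [0.0584 0.02  ]
(286, 99.5) 0.032 [ 0.4479 -0.1629  0.032 ] [0.078  0.0027]
(286.3, 127.5) 0.032 [ 0.4591 -0.1797  0.032 ] [0.0577 0.003 ]
```

send_rows(
  series=[
    [[0,0,0],[-14,24,-10],-0.6],
    [[0,0,0],[-28,48.5,-50],-0.6],
    [[0,0,0],[-28,48.5,-100],-0.4],
    [[0,0,0],[-28,48.5,-128],-0.3],
    [[0,0,0],[-28,48.5,-138],-0.2],
    [[0,0,0],[-28,48.5,-141.5],-0.1],
    [[0,0,0],[-28,48.5,-141.5],0],
    [[0,0,0],[-28,48.5,-141.5],0.2],
    [[0,0,0],[-28,48.5,-141.5],0.7],
    [[0,0,0],[-28,48.5,-141.5],0.7],
  ],
)

```text
time_s: 20.0
eef_pos: [0.4601, -0.1821, 0.0164]
eef_rot: [0.001, 0.477, 0.879, -0.0]
wrist_force: [-0.4, -0.3, 7.0]
opening: 0.329
grasp_force: 59.8
```

send_rows(
  series=[
    [[0,0,0],[0,0,0],0.7],
    [[0,0,0],[0,0,0],0.7],
  ],
)

```text
time_s: 20.25
eef_pos: [0.4601, -0.1821, 0.0164]
eef_rot: [0.001, 0.477, 0.879, -0.0]
wrist_force: [-1.0, 0.2, 6.3]
opening: 0.338
grasp_force: 59.8
```

send_rows(
  series=[
    [[0,0,0],[0,0,40],0.7],
    [[0,0,0],[0,0,95],0.7],
    [[0,0,8],[10,0,145],0.7],
    [[0,0,18],[35,35,145],0.7],
    [[0,0,28],[65,80,145],0.7],
    [[0,0,38],[95,125,145],0.7],
    [[0,0,48],[120,170,145],0.7],
    [[0,0,58],[145,215,145],0.7],
    [[0,0,68],[168,255,145],0.7],
    [[0,0,72],[168,260,145],0.7],
  ],
)

```text
time_s: 21.5
eef_pos: [0.6281, 0.0816, 0.1603]
eef_rot: [0.001, -0.134, 0.991, 0.0]
wrist_force: [0.0, -0.7, -0.7]
opening: 0.332
grasp_force: 59.3
```

send_rows(
  series=[
    [[0,0,0],[0,0,0],0.7],
    [[0,0,0],[0,0,0],0.7],
    [[0,0,0],[0,0,0],0.7],
    [[0,0,0],[0,0,0],0.7],
  ],
)

```text
time_s: 22.0
eef_pos: [0.6271, 0.0779, 0.1603]
eef_rot: [0.0, -0.13, 0.992, -0.0]
wrist_force: [0.4, 0.6, 0.0]
opening: 0.335
grasp_force: 59.3
```

```bash
python3 - <<'E'
from h import *
c=shot("wrist","w8"); t=telemetry.get_obs(); print(t["eef_pos"],t["eef_rot"],t["opening"],t["grasp_force"])
print(spotter.landmark_of("spindle_tip","wrist")[:2],spotter.landmark_of("knob_center","wrist")[:1])
im=c["pixels"][:,:,::-1]; cv2.imwrite("pics/w8c.png",cv2.resize(im[60:360,160:410],None,fx=2,fy=2,interpolation=cv2.INTER_CUBIC))
E
```

```text
[0.62706925 0.07805245 0.16024971] [ 6.62973108e-05 -1.29948230e-01  9.91520778e-01 -1.99600240e-05] 0.33047999656213384 59.3008632051351
[{'xyz': [0.5579, 0.0594, 0.0796], 'conf': 0.59}] [{'xyz': [0.6252, 0.0804, 0.1584], 'conf': 0.93}]
```

View pics/w8c.png

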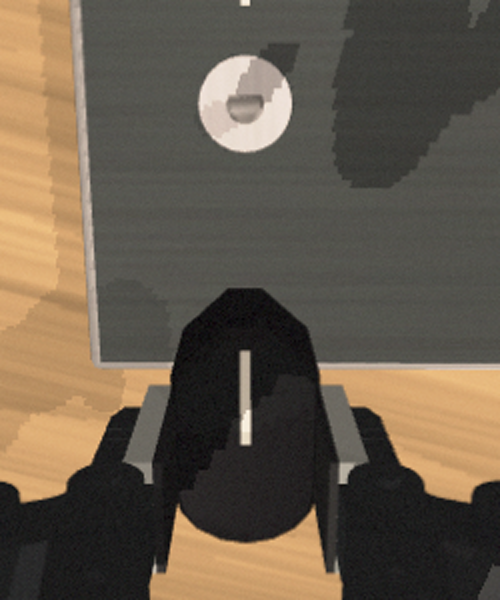

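The hob's line, the spindle and the knob's line all sit at column 282–283, so the yaw matches. The spindle's flat faces up, toward the knob's nose side, with its axis at about (282.5,112). The knob hangs level, with its round end at row 331.

```bash
python3 - <<'E'
from h import *
np.set_printoptions(precision=4,suppress=True)
c=camera("wrist"); t=telemetry.get_obs(); p=np.array(t["eef_pos"]); w,x,y,z=t["eef_rot"]; M=R.from_quat([x,y,z,w]).as_matrix()
f=lambda n,px,h:print(n,ray(c,px,h),((ray(c,px,h)-p)@M)[:2])
print(c["xyz"],M)
f("sp",(282.5,112.2),.081);f("boss",(282.5,111.8),.056)
f("line0",(160+245.5/2,60+351/2),.176);f("line1",(160+245.5/2,60+444/2),.176);f("round",(282.5,60+542/2),.176);f("nosebot",(282.5,60+288/2),.144)
f("hobline",(160+245/2,62.5),.055)
s=camera("side"); 
print(proj(s,[[.5606,.060,.081]]))
E
```

```text
[0.5601 0.0606 0.303 ] [[-0.9661 -0.2583  0.0001]
 [-0.2583  0.9661  0.    ]
 [-0.0001 -0.     -1.    ]]
sp [0.5605 0.0608 0.081 ] [0.0689 0.0002]
boss [0.5603 0.0607 0.056 ] [0.0691 0.0002]
line0 [0.605  0.0727 0.176 ] [0.0228 0.0002]
line1 [0.6244 0.0779 0.176 ] [0.0027 0.0002]
round [0.6467 0.0837 0.176 ] [-0.0203  0.0001]
nosebot [0.601  0.0715 0.144 ] [0.027  0.0001]
hobline [0.5296 0.0525 0.055 ] [0.1009 0.0002]
[[249.942  152.6984]]
```

send_rows(
  series=[
    [[0,0,0],[-40,-10.5,0],0.7],
    [[0,0,0],[-65.3,-17.5,-15],0.7],
    [[0,0,0],[-65.3,-17.5,-40],0.7],
    [[0,0,0],[-65.3,-17.5,-57],0.7],
    [[0,0,0],[-65.3,-17.5,-57],0.7],
    [[0,0,0],[-65.3,-17.5,-57],0.7],
    [[0,0,0],[-65.3,-17.5,-57],0.7],
  ],
)

```text
time_s: 23.12
eef_pos: [0.5627, 0.0611, 0.104]
eef_rot: [0.001, -0.131, 0.991, -0.0]
wrist_force: [0.3, -0.5, 0.1]
opening: 0.333
grasp_force: 59.3
```

send_rows(
  series=[
    [[0,0,0],[-0.7,-0.5,-3],0.7],
    [[0,0,0],[-0.7,-0.5,-6],0.7],
    [[0,0,0],[-0.7,-0.5,-8],0.7],
    [[0,0,0],[-0.7,-0.5,-10],0.7],
    [[0,0,0],[-0.7,-0.5,-12],0.7],
    [[0,0,0],[-0.7,-0.5,-12],0.7],
  ],
)

```text
time_s: 23.88
eef_pos: [0.5609, 0.0606, 0.0909]
eef_rot: [-0.0, -0.131, 0.991, 0.0]
wrist_force: [-0.3, 0.9, -0.3]
opening: 0.328
grasp_force: 59.3
```

send_rows(
  series=[
    [[0,0,0],[0.3,0,-3],0.7],
    [[0,0,0],[0.3,0,-6],0.7],
    [[0,0,0],[0.3,0,-9],0.7],
    [[0,0,0],[0.3,0,-11],0.7],
    [[0,0,0],[0.3,0,-11],0.7],
  ],
)

```text
time_s: 24.5
eef_pos: [0.5612, 0.0606, 0.0799]
eef_rot: [-0.0, -0.131, 0.991, 0.0]
wrist_force: [-0.7, -0.0, -0.3]
opening: 0.336
grasp_force: 59.3
```

Just at home with no force yet, as predicted (0.0794). Now press.

send_rows(
  series=[
    [[0,0,0],[0,0,-2],0.7],
    [[0,0,0],[0,0,-4],0.7],
    [[0,0,0],[0,0,-6],0.7],
    [[0,0,0],[0,0,-6],0.7],
    [[0,0,0],[0,0,-6],0.7],
    [[0,0,0],[0,0,-6],0.7],
  ],
)

```text
time_s: 25.25
eef_pos: [0.5617, 0.0606, 0.0748]
eef_rot: [0.0, -0.131, 0.991, -0.0]
wrist_force: [-3.3, 0.7, 6.8]
opening: 0.328
grasp_force: 60.1
```

send_rows(
  series=[
    [[0,0,0],[-0.5,0,-0.8],0.7],
    [[0,0,0],[-0.5,0,-0.8],0.7],
    [[0,0,0],[-0.5,0,-0.8],0.7],
    [[0,0,0],[-0.5,0,-0.8],0.7],
  ],
)

```text
time_s: 25.75
eef_pos: [0.5616, 0.0606, 0.0743]
eef_rot: [0.001, -0.131, 0.991, -0.0]
wrist_force: [-1.8, -0.4, 7.5]
opening: 0.326
grasp_force: 60.1
```

send_rows(
  series=[
    [[0,0,0],[0,0,-0.6],0.7],
    [[0,0,0],[0,0,-0.6],0.7],
    [[0,0,0],[0,0,-0.6],0.7],
  ],
)

```text
time_s: 26.12
eef_pos: [0.5616, 0.0605, 0.0738]
eef_rot: [0.001, -0.131, 0.991, -0.0]
wrist_force: [-1.8, 0.8, 6.8]
opening: 0.332
grasp_force: 60.1
```

send_rows(
  series=[
    [[0,0,0],[0,0,-0.8],0.7],
    [[0,0,0],[0,0,-0.8],0.7],
    [[0,0,0],[0,0,-0.8],0.7],
  ],
)

```text
time_s: 26.5
eef_pos: [0.5617, 0.0606, 0.0733]
eef_rot: [0.001, -0.131, 0.991, -0.0]
wrist_force: [-3.4, 1.2, 9.9]
opening: 0.337
grasp_force: 60.6
```

```bash
python3 - <<'E'
from h import *
F=[]
for i in range(8):
    c=shot("wrist"); t=telemetry.get_obs(); F.append(np.r_[t["wrist_force"],np.array(t["eef_pos"])*1e3])
print(np.mean(F,0).round(2))
cv2.imwrite("pics/w9.png",c["pixels"][:,:,::-1])
for n in("scene","side"):
    camera(n); print([spotter.landmark_of(k,n)[:1] for k in("cap_center","spreader_center","knob_center","mug","torch","tin")])
E
```

```text
[-2.7800e+00  3.5000e-01  9.7900e+00  5.6168e+02  6.0580e+01  7.3270e+01]
[[{'xyz': [0.7851, -0.067, 0.0084], 'conf': 0.83}], [{'xyz': [0.5215, 0.2062, 0.0796], 'conf': 0.59}], [{'xyz': [0.5604, 0.0598, 0.0704], 'conf': 0.48}], [{'xyz': [0.3664, -0.4391, 0.0022], 'conf': 0.72}], [{'xyz': [0.6307, -0.4999, -0.0007], 'conf': 0.6}], [{'xyz': [0.7741, -0.1606, 0.0001], 'conf': 0.64}]]
[[{'xyz': [0.6708, -0.2126, 0.0062], 'conf': 0.84}], [{'xyz': [0.5214, 0.2047, 0.0777], 'conf': 0.66}], [{'xyz': [0.5624, 0.0595, 0.0731], 'conf': 0.52}], [{'xyz': [0.5631, 0.0581, 0.0582], 'conf': 0.72}], [{'xyz': [0.5584, 0.0575, 0.0723], 'conf': 0.63}], [{'xyz': [0.7742, -0.1641, -0.0017], 'conf': 0.87}]]
```

```bash
python3 -c "
from bench import ctrl
print(ctrl.hand_in())"
```

```text
the job is handed in; nothing more can be done
None
```

I handed in the job at about 27 s: the spreader and cap sit centred on the burner, and the knob is on the spindle with the flat matched, held pressed at about the stop (9.8 N). No verdict came back, and the torch was last seen where it started only in the scene view, as the side view misread it and the mug.

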